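Start the three sample timers in order

TASK

Three bench timers stand on the worktop, each with a small flask of broth behind it. Start them for a staggered run: with the fingertips lightly press the key on top of the round timer all the way down, then the square timer's, then the long timer's; each key stays down by itself. Do not pick up or shove the timers, disturb nothing else, and leave the fingers clear at the end.

Things in the scene. Friction and masses are not known exactly. Their poses are not given: they have to be found in the camera images.
- timer_round: bench timer with a round white housing (80 mm diameter, 34 mm high) and one round grey key (44 mm diameter) in the middle of its top; loose, 0.4 kg. Origin: centre of its underside; z up, its display faces -x of its own frame. When up the key's top is 52 mm above the worktop and stands 18 mm proud of the 34 mm high housing
- timer_square: bench timer with a square white housing (78 x 78 mm, 34 mm high) and one square grey key (44 x 44 mm) in the middle of its top; loose, 0.4 kg. Origin and axes likewise; when up the key's top is 52 mm above the worktop and stands 18 mm proud of the 34 mm high housing
- timer_long: bench timer with a long white housing (60 mm along its x, 120 mm along its y, 34 mm high) and one long grey bar key (32 x 90 mm) in the middle of its top; loose, 0.4 kg. Origin and axes likewise; when up the key's top is 52 mm above the worktop and stands 18 mm proud of the 34 mm high housing
- timer_round_top (a point): centre of the top face of the round timer's key; 8 mm lower once the key has been pressed fully and left
- timer_square_top (a point): centre of the top face of the square timer's key; 8 mm lower once the key has been pressed fully and left
- timer_long_top (a point): centre of the top face of the long timer's key; 8 mm lower once the key has been pressed fully and left
- timer_round_key (a joint): travel of the round timer's key in m: 0 = up (not started), 0.008 = fully down (running). It resists with about 3 N all the way and stays where it is left, so it can be read after the finger has left. The key's cap is sprung and gives a further 1 mm per 3 N (6 mm at most) before and after the key bottoms, so pressing the top 8 to 11 mm below its first height, or until the push is about 6 N, does it. A push over 30 N is too hard
- timer_square_key (a joint): travel of the square timer's key in m: 0 = up (not started), 0.008 = fully down (running). It resists with about 3 N all the way and stays where it is left, so it can be read after the finger has left. The key's cap is sprung and gives a further 1 mm per 3 N (6 mm at most) before and after the key bottoms, so pressing the top 8 to 11 mm below its first height, or until the push is about 6 N, does it. A push over 30 N is too hard
- timer_long_key (a joint): travel of the long timer's key in m: 0 = up (not started), 0.008 = fully down (running). It resists with about 3 N all the way and stays where it is left, so it can be read after the finger has left. The key's cap is sprung and gives a further 1 mm per 3 N (6 mm at most) before and after the key bottoms, so pressing the top 8 to 11 mm below its first height, or until the push is about 6 N, does it. A push over 30 N is too hard
- flask_round: small conical glass flask with amber broth, 52 mm diameter, 85 mm high, loose, standing about 100 mm behind the round timer; origin: centre of its underside. To be left where it stands
- flask_square: small conical glass flask with amber broth, 52 mm diameter, 85 mm high, loose, standing about 100 mm behind the square timer; origin: centre of its underside. To be left where it stands
- flask_long: small conical glass flask with amber broth, 52 mm diameter, 85 mm high, loose, standing about 100 mm behind the long timer; origin: centre of its underside. To be left where it stands
- pen: black marker pen, 12 x 132 mm, lying on the worktop; bystander; origin: its underside's centre
- bulb: red rubber pipette bulb, 51 mm diameter, 76 mm high, standing; bystander; origin: centre of its underside
- cylinder: glass measuring cylinder, 50 x 57 mm foot, 201 mm high; bystander at the back; origin: centre of its underside
- foil1: flask wrapped in foil, 58 mm wide, 108 mm high; bystander at the back; origin: centre of its underside
Mind the look-alikes: they are no part of the job. Leave any green look-alike of the timer_round alone.

How it is judged:
By the outcome, as a careful person would: the job done as asked, in the order asked, and still so for the second after the job is handed in, with the robot touching nothing.
It also fails if it takes over 51 s, if anything falls off the work surface, if the arm or the gripper's body presses on something with over 40 N, if the wrist force passes 120 N, or if a joint passes its speed limit or range.

ROBOT

A 6-joint arm with a two-finger parallel gripper is mounted at the origin on a cart in front of the work surface, level with it; the furniture and walls round the work are solid. World frame = base frame: x ahead of the robot, y to its left, z up, the work surface at z = 0. Lengths are in mm, angles in rad, forces in N, time in s.
With the tool pointing down it reaches from about 300 to 775 mm from the base axis. Payload 14.6 kg.
Tool frame: the origin (TCP) lies at the very end of the fingers, on their centre line; the grasp point (between the pads) lies 19 mm behind it; z points along the fingers, y is the line along which they close (so a half turn about z gives the same grasp; the last joint's range is limited). The gripper opens to 94 mm and grips with 3 to 60 N. Pads are 16 mm wide; open, the fingers measure 119 mm over their backs; the gripper's body (75 mm by 177 mm) begins 78 mm behind the grasp point.
Start: joints at [1.182, 0.3, 1.521, -0, 1.321, -0.067], TCP at [173.948, 521.758, 205.446] pointing down, gripper open.
Joint ranges: [-3.03, 3.03], [-0.79, 2.21], [0.23, 2.52], [-1.04, 4.18], [0, 3.07], [-2.55, 2.55]. Speed limits (rad/s): [2.22, 2.22, 2.57, 3.14, 3.14, 3.14].

INTERFACE

Orientations are given as [roll, pitch, yaw] about the fixed x, y, z axes, in that order (R = Rz(yaw) Ry(pitch) Rx(roll)).
In Python, from cell import manip, eyes, ticket gives the robot as it stands. The module is installed in compiled form; this text tells all that it offers.
- The arm moves only by the tool arm_command, never from a script. Its argument "plan" is a list of rows, each a list of 5 numbers: the opening, from -1 (shut) to 1 (fully open), then the shift along the tool's x, y, z in m, then the turn about the tool's z in rad. In form: [[jaw, dx, dy, dz, roll], ...]. A call has 1 to 20 rows; each row shifts and turns the commanded pose from where the row before left it, along the tool's axes as they then stand; what a row does not reach is not made up. A row lasts 1/8 s, in which the tool goes at most 62.5 mm and 10.7 degrees, less where a joint would pass 70% of its speed; a pose out of reach is approached as far as the arm can. A call is refused whole if a number of a shift passes 0.0625 or a number of a turn 0.188, either way. A call with a gripper value outside its range is refused whole. The fingers move at their own pace and stop on an object; "newtons" is the grip in N (left out, the last holds). Time passes only in rows, so rows that do not move let the fingers close. It gives the time, the measured TCP pose, the force, the opening and the grip force at its end, in the units of the state.
- manip.read_state(): the state, without advancing time (a new reading comes with each control period).
- eyes.camera(name): name is "scene" or "top" or "wrist"; returns a dict with "img" (420x560x3 uint8, blue, green, red), "z_map" (420x560 float32, mm along the optical axis (not along the pixel's ray), 0 where there is no reading), "fx", "fy", "cx", "cy" (pixels), "eye" and "orientation" of the camera in the world. Camera axes: x right, y down, z forward; pixel columns grow to the right and rows downward; lengths in mm; the calibration is good to about 2 mm. The wrist camera is an equidistant fisheye: a pixel r from the principal point sees the ray r / f radians off the axis. A picture is of the moment at which its call begins.
- ticket.sign_off(): hands the job in; it is judged then, once.
The state is a dict: "clock": time; "joints": joint angles; "qd": joint speeds; "effort": joint torques, N m; "eef_pos": TCP position; "eef_rot": TCP orientation; "wrist_force": force on the tool from outside, world axes, zero at the start; "moment": the same for the moment, N m; "finger_gap": finger opening in mm; "finger_force": force on a finger pad.
Only numpy, scipy, OpenCV 4.12 (cv2) and the standard library are available. Lean on these libraries where they do the work, as an engineer would, in place of code of your own. Each camera call takes 0.05 s, during which the arm holds its last target. There are 200 camera calls.

## Working session

There is one attempt and no reset: what is moved stays moved. The work goes in short steps, Python scripts to look and compute and a tool call to move; the robot and the scene stay as the last step left them, time stands still between calls to the robot, and variables do not carry over. Pictures are saved under pics/ and viewed, at most 10 in all, crops included, and the job is handed in when it is done.

Besides the shell and the picture viewer there is one more tool, called after "Request:" as a command line: name --pt "numbers of a row" for each row, then --argument value for the rest. arm_command: Moves the arm, as the interface text tells. Its arguments: {"type":"object","properties":{"plan":{"type":"array"},"newtons":{"type":"number"}},"required":["plan"]}

```bash
mkdir -p pics; cat > h.py <<'E'
import numpy as np,cv2
from cell import manip,eyes,ticket
E
python3 - <<'E'
from h import *
for n in("top","scene"):
    c=eyes.camera(n); cv2.imwrite(f"pics/{n}.png",c["img"]); np.savez(n,**c)
    print(n,c["fx"],c["fy"],c["cx"],c["cy"],c["eye"],c["orientation"])
s=manip.read_state();print(s["clock"],s["eef_pos"],s["eef_rot"],s["finger_gap"],s["wrist_force"])
E
```

```text
top 416.00397436429216 416.00397436429216 284.52353575975894 200.9685951896159 [ 545.55460051  -75.3589875  1115.73250762] [-3.09044406e+00  2.21510631e-03 -1.54704092e+00]
scene 425.98817187338864 425.98817187338864 266.93524729458363 215.38411493577527 [ 177.34213267 -870.7791399   857.30416309] [-2.29522735 -0.01086393 -0.46770485]
0.1 [173.86071704 521.54573944 204.92427931] [-3.14051482e+00 -7.53676342e-05  2.81979582e+00] 93.9623100792602 [ 0.1054808   1.0956447  -0.12897317]
```

View pics/top.png

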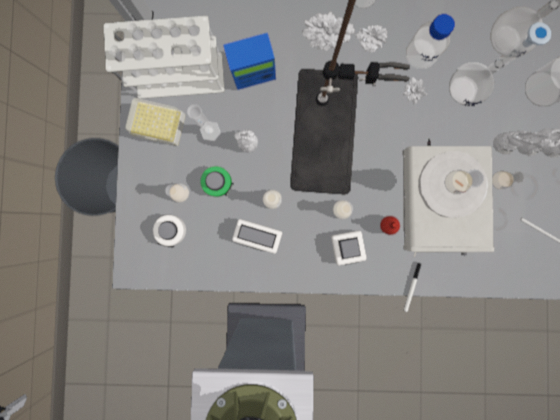

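View pics/scene.png

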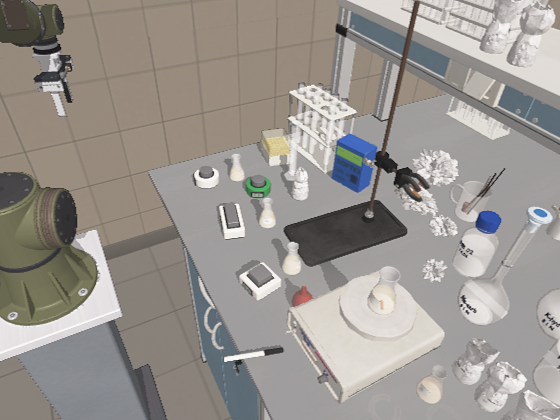

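Candidates in the top view: the white round timer at (169,231) and its green look-alike at (215,181), the long timer at (257,236) and the square timer at (349,248). By the description, the white one at (169,231) is the round timer. I'll locate the keys and check them in one crop.

```bash
cat >> h.py <<'E'
from scipy.spatial.transform import Rotation as R
def ray(c,u,v,z):
    d=R.from_euler("xyz",c["orientation"]).apply([(u-c["cx"])/c["fx"],(v-c["cy"])/c["fy"],1])
    return c["eye"]+d*(z-c["eye"][2])/d[2]
E
python3 - <<'E'
from h import *
for cam,seeds in(("top",dict(round=(169,231),long=(257,236),square=(349,248),green=(215,181))),("scene",dict(round=(206,172),long=(232,216),square=(260,274)))):
  c=dict(np.load(cam+".npz")); im=c["img"]; g=cv2.cvtColor(im,cv2.COLOR_BGR2GRAY); out=im.copy()
  for n,(u,v) in seeds.items():
    w=26; m=np.zeros_like(g); m[v-w:v+w,u-w:u+w]=((g[v-w:v+w,u-w:u+w]<125)*255)
    k,l,st,ce=cv2.connectedComponentsWithStats(m)
    best=min((i for i in range(1,k) if st[i,4]>60),key=lambda i:np.hypot(*(ce[i]-[u,v])))
    cn=cv2.findContours((l==best).astype(np.uint8),0,2)[0][0]; rc=cv2.minAreaRect(cn)
    p=ray(c,*rc[0],52)
    b=[ray(c,*q,52)[:2].round() .tolist() for q in cv2.boxPoints(rc)]
    z=c["z_map"][int(rc[0][1]),int(rc[0][0])]
    print(cam,n,st[best],rc[0],p.round(1),"box",b,"z",z)
    cv2.drawContours(out,[cn],-1,(0,0,255),1)
  if cam=="top": cv2.imwrite("pics/crop.png",cv2.resize(out[150:280,130:390],None,fx=3,fy=3,interpolation=cv2.INTER_CUBIC))
E
```

```text
top round [161 221  16  18  70] (169.12428283691406, 229.5577850341797) [519.9 221.1  52. ] box [[539.0, 243.0], [545.0, 207.0], [501.0, 199.0], [495.0, 235.0]] z 1063.8939
top long [238 225  38  23 140] (256.37158203125, 235.761474609375) [509.4  -2.1  52. ] box [[505.0, 47.0], [538.0, 39.0], [514.0, -52.0], [481.0, -43.0]] z 1061.1
top square [338 238  19  21  91] (348.488037109375, 247.68402099609375) [ 484.8 -237.3   52. ] box [[503.0, -210.0], [512.0, -256.0], [467.0, -265.0], [457.0, -219.0]] z 1057.314
top green [189 167  52  32 744] (215.0196533203125, 182.1026153564453) [644.2 107.8  52. ] box [[616.0, 180.0], [687.0, 173.0], [672.0, 36.0], [601.0, 43.0]] z 1062.7753
scene round [199 171  15   7  67] (206.0, 174.0) [510.5 201.4  52. ] box [[496.0, 227.0], [537.0, 207.0], [525.0, 177.0], [485.0, 196.0]] z 1370.0322
scene long [217 203  23  31 153] (225.8275909423828, 216.5689697265625) [488.3 -15.6  52. ] box [[467.0, 40.0], [527.0, 47.0], [509.0, -68.0], [452.0, -73.0]] z 1238.6088
scene square [247 272  27  16 102] (259.41278076171875, 280.3063049316406) [ 471.5 -267.1   52. ] box [[435.0, -266.0], [457.0, -229.0], [509.0, -268.0], [486.0, -303.0]] z 1038.8168
```

View pics/crop.png

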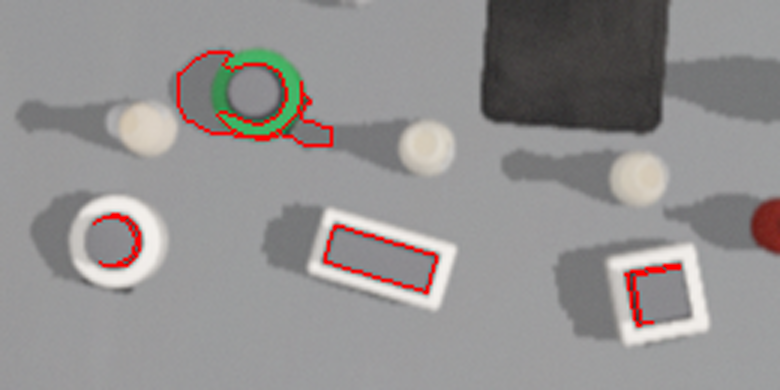

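The crop confirms it. The white round key is at crop (113,241), the long key at (381,259) and the square key at (660,296); the green look-alike is at (257,93).

```bash
python3 - <<'E'
from h import *
c=dict(np.load("top.npz")); s=manip.read_state(); M=R.from_euler("xyz",s["eef_rot"])
p=s["eef_pos"]
for n,(x,y),h in(("round",(113,241),90),("square",(660,296),90),("long",(381,259),90)):
    q=ray(c,130+x/3-.33,150+y/3-.33,52); q[2]=h
    print(n,q.round(1),"tool delta mm",M.inv().apply(q-p).round(1)); p=q
E
```

```text
round [518.7 225.6  90. ] tool delta mm [-420.7 -171.6  115.1]
square [ 483.2 -240.3   90. ] tool delta mm [-113.7 -453.2    0.5]
long [508.8  -2.8  90. ] tool delta mm [ 5.080e+01  2.334e+02 -2.000e-01]
```

Request:
arm_command --pt "-1 -0.03 -0.0122 0 0" --pt "-1 -0.03 -0.0122 0 0" --pt "-1 -0.03 -0.0122 0 0" --pt "-1 -0.03 -0.0122 0 0" --pt "-1 -0.03 -0.0122 0 0" --pt "-1 -0.03 -0.0122 0 0" --pt "-1 -0.03 -0.0122 0 0" --pt "-1 -0.03 -0.0122 0 0" --pt "-1 -0.03 -0.0122 0 0" --pt "-1 -0.03 -0.0122 0 0" --pt "-1 -0.03 -0.0122 0 0" --pt "-1 -0.03 -0.0122 0 0" --pt "-1 -0.03 -0.0122 0 0" --pt "-1 -0.03 -0.013 0 0" --pt "-1 0 0 0.03 0" --pt "-1 0 0 0.03 0" --pt "-1 0 0 0.03 0" --pt "-1 0 0 0.025 0" --pt "-1 0 0 0 0" --pt "-1 0 0 0 0" --newtons 5

```text
clock: 2.6
eef_pos: [518.5, 226.3, 91.5]
eef_rot: [3.141, 0.001, 2.82]
wrist_force: [-0.3, 0.8, 0.6]
finger_gap: 0.6
finger_force: 0.0
```

```bash
python3 - <<'E'
from h import *
a=eyes.camera("wrist")["img"]; b=eyes.camera("scene")["img"]
b=cv2.resize(b[90:250,130:300],(446,420))
cv2.imwrite("pics/w1.png",cv2.resize(np.hstack([a,b]),None,fx=.78,fy=.78))
E
```

```text
(no output)
```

View pics/w1.png

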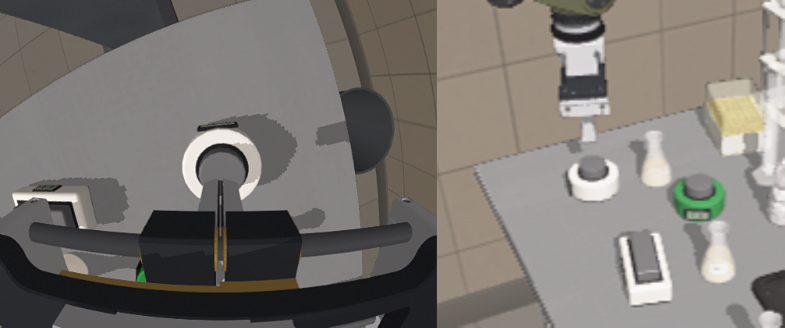

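The wrist view shows the shut fingers lined up with the round white timer's key at (222,165). The scene view shows them right above it, clear of the flask. Now I'll press gently.

Request:
arm_command --pt "-1 0 0 0.018 0" --pt "-1 0 0 0.014 0" --pt "-1 0 0 0.004 0" --pt "-1 0 0 0.003 0" --pt "-1 0 0 0.002 0" --pt "-1 0 0 0.002 0" --pt "-1 0 0 0.002 0" --pt "-1 0 0 0.002 0" --pt "-1 0 0 0 0"

```text
clock: 3.82
eef_pos: [518.2, 226.1, 43.4]
eef_rot: [3.142, 0.0, 2.82]
wrist_force: [-1.1, -0.4, 2.6]
finger_gap: 0.8
finger_force: 1.3
```

Request:
arm_command --pt "-1 0 0 0.001 0" --pt "-1 0 0 0.001 0" --pt "-1 0 0 0 0"

```text
clock: 4.2
eef_pos: [518.3, 226.2, 41.8]
eef_rot: [3.141, 0.0, 2.82]
wrist_force: [-3.0, -0.1, 7.2]
finger_gap: 0.5
finger_force: 3.6
```

Request:
arm_command --pt "-1 0 0 0.0005 0" --pt "-1 0 0 0 0" --pt "-1 0 0 -0.01 0" --pt "-1 0 0 -0.03 0" --pt "-1 0 0 -0.04 0" --pt "-1 0 0 -0.02 0" --pt "-1 -0.009 -0.035 0 0" --pt "-1 -0.009 -0.035 0 0" --pt "-1 -0.009 -0.035 0 0" --pt "-1 -0.009 -0.035 0 0" --pt "-1 -0.009 -0.035 0 0" --pt "-1 -0.009 -0.035 0 0" --pt "-1 -0.009 -0.035 0 0" --pt "-1 -0.009 -0.035 0 0" --pt "-1 -0.009 -0.035 0 0" --pt "-1 -0.009 -0.035 0 0" --pt "-1 -0.009 -0.035 0 0" --pt "-1 -0.009 -0.035 0 0" --pt "-1 -0.005 -0.0335 0 0" --pt "-1 0 0 0 0"

```text
clock: 6.7
eef_pos: [481.5, -241.5, 141.0]
eef_rot: [-3.141, 0.0, 2.817]
wrist_force: [0.0, 0.5, -0.1]
finger_gap: 0.4
finger_force: 0.0
```

Request:
arm_command --pt "-1 0 0 0.03 0" --pt "-1 0 0 0.03 0" --pt "-1 0 0 0.015 0" --pt "-1 0 0 0 0" --pt "-1 0 0 0 0"

```text
clock: 7.32
eef_pos: [482.5, -239.9, 67.1]
eef_rot: [-3.141, 0.002, 2.82]
wrist_force: [-0.3, 0.6, 0.3]
finger_gap: 0.3
finger_force: 0.0
```

```bash
python3 - <<'E'
from h import *
a=eyes.camera("wrist")["img"]; b=eyes.camera("scene")["img"]
b=cv2.resize(b[150:310,150:320],(446,420))
cv2.imwrite("pics/w2.png",cv2.resize(np.hstack([a,b]),None,fx=.78,fy=.78))
E
```

```text
(no output)
```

View pics/w2.png

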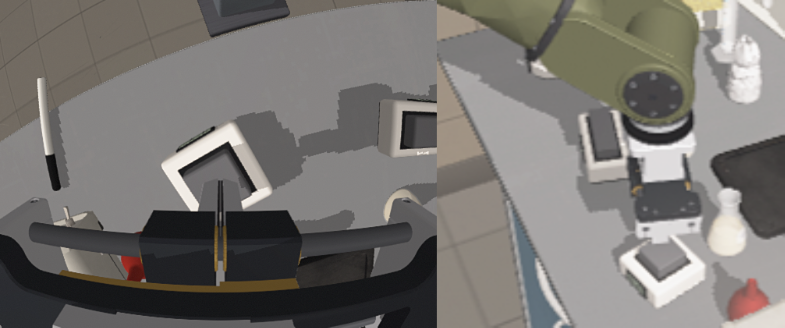

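The wrist view shows the fingers over the square grey key at (220,185). The gripper is clear of the flask and the bulb.

Request:
arm_command --pt "-1 0 0 0.009 0" --pt "-1 0 0 0.005 0" --pt "-1 0 0 0.003 0" --pt "-1 0 0 0.002 0" --pt "-1 0 0 0.002 0" --pt "-1 0 0 0.002 0" --pt "-1 0 0 0.001 0" --pt "-1 0 0 0 0"

```text
clock: 8.43
eef_pos: [482.0, -239.9, 42.2]
eef_rot: [-3.142, 0.0, 2.82]
wrist_force: [-3.0, 1.7, 5.5]
finger_gap: 0.5
finger_force: 3.1
```

Request:
arm_command --pt "-1 0 0 0.001 0" --pt "-1 0 0 0 0"

```text
clock: 8.68
eef_pos: [482.0, -239.9, 41.4]
eef_rot: [-3.141, 0.0, 2.82]
wrist_force: [-3.4, 1.5, 8.3]
finger_gap: 0.5
finger_force: 4.2
```

Request:
arm_command --pt "-1 0 0 -0.01 0" --pt "-1 0 0 -0.03 0" --pt "-1 0 0 -0.03 0" --pt "-1 0.006 0.029 0 0" --pt "-1 0.006 0.029 0 0" --pt "-1 0.006 0.029 0 0" --pt "-1 0.006 0.029 0 0" --pt "-1 0.006 0.029 0 0" --pt "-1 0.006 0.029 0 0" --pt "-1 0.006 0.029 0 0" --pt "-1 0.008 0.03 0 0" --pt "-1 0 0 0 0" --pt "-1 0 0 0.03 0" --pt "-1 0 0 0.014 0" --pt "-1 0 0 0 0" --pt "-1 0 0 0 0"

```text
clock: 10.68
eef_pos: [508.6, -3.3, 67.8]
eef_rot: [3.141, 0.001, 2.819]
wrist_force: [-0.5, 0.3, 0.2]
finger_gap: 0.6
finger_force: 0.0
```

```bash
python3 - <<'E'
from h import *
a=eyes.camera("wrist")["img"]; b=eyes.camera("scene")["img"]
b=cv2.resize(b[130:290,150:320],(446,420))
cv2.imwrite("pics/w3.png",cv2.resize(np.hstack([a,b]),None,fx=.78,fy=.78))
E
```

```text
(no output)
```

View pics/w3.png

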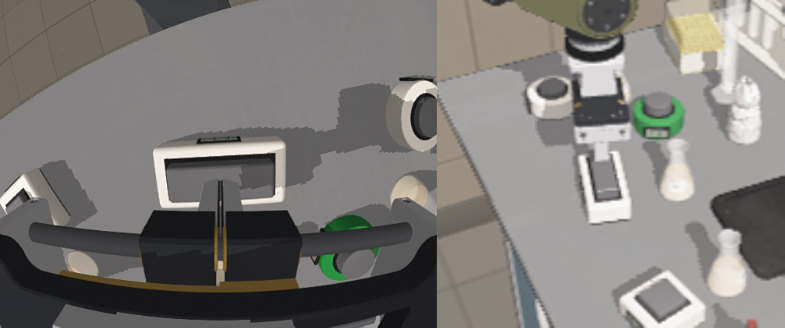

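The fingers are over the middle of the long key at (220,185). In the scene view the round and square keys now sit lower than before.

Request:
arm_command --pt "-1 0 0 0.009 0" --pt "-1 0 0 0.006 0" --pt "-1 0 0 0.003 0" --pt "-1 0 0 0.002 0" --pt "-1 0 0 0.002 0" --pt "-1 0 0 0.002 0" --pt "-1 0 0 0.001 0" --pt "-1 0 0 0 0"

```text
clock: 11.78
eef_pos: [508.2, -3.0, 42.1]
eef_rot: [3.142, 0.0, 2.82]
wrist_force: [-2.2, 0.4, 6.1]
finger_gap: 0.7
finger_force: 3.1
```

Request:
arm_command --pt "-1 0 0 0.001 0" --pt "-1 0 0 0 0"

```text
clock: 12.02
eef_pos: [508.3, -3.0, 41.3]
eef_rot: [3.141, 0.0, 2.82]
wrist_force: [-4.0, 0.6, 8.9]
finger_gap: 0.4
finger_force: 4.2
```

Request:
arm_command --pt "-1 0 0 -0.01 0" --pt "-1 0 0 -0.03 0" --pt "-1 0 0 -0.04 0" --pt "-1 0 0 -0.04 0" --pt "-1 0 0 -0.04 0" --pt "-1 0.04 0 0 0" --pt "-1 0.04 0 0 0" --pt "-1 0.04 0 0 0" --pt "-1 0 0 0 0" --pt "-1 0 0 0 0"

```text
clock: 13.28
eef_pos: [394.9, 34.9, 201.4]
eef_rot: [3.141, 0.001, 2.82]
wrist_force: [-1.0, 0.1, -0.0]
finger_gap: 0.7
finger_force: 0.0
```

```bash
python3 - <<'E'
from h import *
c=eyes.camera("scene"); b=c["img"]; o=dict(np.load("scene.npz"))
t=lambda i:cv2.resize(i[140:310,180:320],(400,486),interpolation=cv2.INTER_CUBIC)
cv2.imwrite("pics/end.png",np.hstack([t(o["img"]),t(b)]))
# key-top depth -> height, before/after
def h(c,u,v):
    d=R.from_euler("xyz",c["orientation"]).apply([(u-c["cx"])/c["fx"],(v-c["cy"])/c["fy"],1]); return c["eye"][2]+d[2]*c["z_map"][v,u]
for n,u,v in(("round",206,171),("long",232,214),("square",260,273)): print(n,*[np.median([h(k,u+i,v+j) for i in(-1,0,1) for j in(-1,0,1)]).round(1) for k in(o,c)])
E
```

```text
round 51.5 43.9
long 51.8 43.7
square 52.0 43.1
```

View pics/end.png

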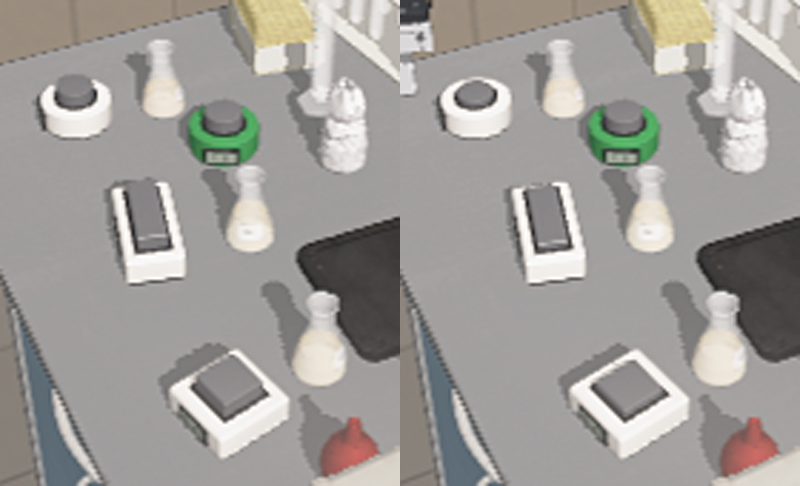

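Comparing before (left) and after (right), all three keys are about 8 mm lower. The housings, the flasks and the green timer have not moved.

```bash
python3 -c "
from cell import ticket
print(ticket.sign_off())"
```

```text
the job is handed in; nothing more can be done
None
```

I pressed all three timer keys fully down in order (round, square, long) at under 10 N each; nothing else in view moved, the fingers are clear, and I handed the job in at about 13 s.

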